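Rack a cast glass slab in the leaning transit rack

ROBOT

A 6-joint arm with a two-finger parallel gripper is mounted at the origin on the work surface. World frame = base frame: x ahead of the robot, y to its left, z up, the work surface at z = 0. Lengths are in m, angles in degrees, forces in N, time in s.
With the tool pointing down it reaches from about 0.375 to 0.9 m from the base axis. Payload 3.1 kg.
Tool frame: the origin (TCP) lies on the centre line of the jaws, within the pads' length; the fingertips stand 8 mm ahead of it and the grasp point (between the pads) lies 11 mm behind it (bot.tip_extent is the distance from the TCP to the fingertips, in m); z points along the fingers, y is the line along which they close (so a half turn about z gives the same grasp; the last joint's range is limited). The gripper opens to 87 mm and grips with 3 to 60 N. Pads are 19 mm wide; open, the fingers measure 117 mm over their backs; the gripper's body (75 mm by 190 mm) begins 51 mm behind the grasp point.
Start: joints at [54.345, 30.224, 82.088, -0, 67.689, -10.227], TCP at [0.268, 0.564, 0.205] pointing down, gripper open.
Joint ranges: [-176.69, 176.69], [-43.24, 126.21], [12.49, 139.97], [-82, 262], [0, 151.66], [-163.58, 163.58]. Speed limits (degrees/s): [159.86, 159.86, 180, 180, 180, 180].

INTERFACE

Orientations are given as a 3x3 rotation matrix whose columns are the frame's x, y, z axes.
In Python, from rig import bot, vision, workorder gives the robot as it stands.
- The arm moves only by the shell command python3 -m handwheel 'ROWS'. ROWS is JSON, a list of rows, each an object with "delta_rot": the turn, a rotation vector about the tool's x, y, z in rad, a list of three; "xyz": the shift along the tool's x, y, z in mm, a list of three; "hand": the closure, from -1 (fully open) to 1 (shut). A call has exactly 5 rows; each row is the pose to reach, as a shift and turn from the pose commanded when the call began, along the tool's axes at that moment; what a row does not reach only later rows make up. A row lasts 1/8 s, in which the tool goes at most 62.5 mm and 10.7 degrees, less where a joint would pass 70% of its speed; a pose out of reach is approached as far as the arm can. A call with a gripper value outside its range is refused whole. The fingers move at their own pace and stop on an object; the grip force is fixed at half the most. Time passes only in rows, so rows that repeat a pose let the fingers close, or fill a call up. It gives the time, the measured TCP pose, the force, the opening and the grip force at its end, in the units of the state.
- bot.read_state(): the state, without advancing time (a new reading comes with each control period).
- vision.capture(name): name is "side" or "top"; returns the picture (420x560x3 uint8, red, green, blue); there is no depth.
- vision.camera_model(name): a dict with "camera_matrix" (3x3 intrinsics, pixels), "camera_from_world" (4x4, takes a point from world to camera coordinates). Camera axes: x right, y up, looking along -z (the intrinsics and any distortion apply to the point x, -y, -z); pixel columns grow to the right and rows downward; lengths in m; the calibration is good to about 2 mm. A picture is of the moment at which its call begins. camera_model takes no time and is no camera call.
- workorder.hand_in(): hands the job in; it is judged then, once.
The state is a dict: "time_s": time; "joint_positions": joint angles; "qvel": joint speeds; "tau": joint torques, N m; "position": TCP position; "tcp_rot": TCP orientation; "force": force on the tool from outside, world axes, zero at the start; "moment": the same for the moment, N m; "opening": opening from 0.0 (shut) to 1.0 (fully open); "grasp_force": force on a finger pad.
Only numpy, scipy, OpenCV 4.12 (cv2) and the standard library are available. Lean on these libraries where they do the work, as an engineer would, in place of code of your own. Each camera call takes 0.05 s, during which the arm holds its last target. There are 200 camera calls.

TASK

Take the thick cast glass slab off the little easel and put it away in the one empty slot of the leaning wooden rack: keep hold of it until its lower edge is well down in the slot, then press it gently along the slot, past the sprung keeper, until it is fully home on the cork at the bottom. It is glass: do not drop it or ram it against the rack, do not disturb the two thin sheets already in the rack, and leave everything else on the table where it is.

Things in the scene. Friction and masses are not known exactly. Their poses are not given: they have to be found in the camera images.
- slab: The thick cast-glass slab, matt sea-green with faint swirls: a plain rectangle 150 mm wide, 120 mm high, 10 mm thick, about 0.45 kg (varies). Origin: centre of its lower edge face. +z runs up the slab in its plane, y along its width, x is the normal of its faces. It starts leaning on the easel, +z tipped 26 degrees from vertical towards the easel's -x.
- slab_top (a point): Centre of the slab's upper edge face, 120 mm up from the slab's origin along its z. The top 40 mm of the slab stand clear of the easel's back slats, free on both faces to pinch across the 10 mm.
- easel: Small wooden table easel, fixed, facing away from the robot: 170 mm wide, 175 mm deep, 105 mm high, its slats on the robot's side of the slab. Origin: on the table under its middle; +x is the side it faces, z up. The slab's foot stands at (30, 0, 32) mm in this frame (up to 12 mm either way in y) behind a lip 9 mm high: lift it off along its own plane.
- rack: Leaning wooden glass rack, fixed, 235 mm deep (x), 178 mm wide (y), 133 mm high, three equal slots one behind the other. Origin: on the table under its middle, z up, +x away from the robot. The slots lean 23 degrees from vertical, mouths nearer the robot (up a slot = (-0.391, 0, 0.921)). Their cork floors are at x = -34, 24 and 82 mm, y = 0, z = 27 mm. Side boards 162 mm apart, top at z = 104 mm.
- seat: The cork floor of the slot that is empty (which of the three varies). Origin: where the slab's origin lies when the slab is home and centred. +z points up the slot, 23 degrees from vertical, y across its width, x along its normal (away from the robot and up). The slot is 12 mm thick (back board at x = -5 mm, front batten at +7 mm) and 162 mm wide in y.
- seat_mouth (a point): Middle of the empty slot's mouth, 109 mm up the slot from the seat origin, axes as seat. Here the flared wooden lips end: the mouth is about 25 mm wide and narrows to the 12 mm slot over 10 mm. The next mouths are 58 mm away, level, along the rack's x. Nothing but the slab goes between the lips: a slab that is home stands only 11 mm proud of them.
- seat_keeper (a point): Sprung cork-faced keeper in the empty slot, hidden when seen from above: 60 mm wide, 36 to 75 mm up from the cork, sloping top. It reaches in from the front batten's side to seat x = +2.5 mm, gives way along +x (5 N, rising 1 N per mm), presses the slab on the back board and brakes it: pushing the slab past takes about 5 to 15 N, and a slab let go part way stays there.
- sheet_a: Thin glass sheet, 140 mm wide, 116 mm high, 5 mm thick, already in one of the slots. Origin: at the same point of its slot as that of seat in the empty one; z up the slot.
- sheet_b: Thin glass sheet, 126 mm wide, 112 mm high, 5 mm thick, already in another slot. Origin as for sheet_a.
- shell_a: Scallop shell, bystander, 76 mm across, 21 mm high, flat on the table. Origin: under its middle.
- shell_b: Scallop shell, bystander, 66 mm across, 21 mm high. Origin: under its middle.
- frit_jar: Glass jar with steel cap, bystander, 72 mm across, 85 mm high. Origin: centre of its underside.
- polish_pad: Hand polishing pad, bystander, black base 90 x 55 mm, grey grip, 38 mm high. Origin: centre of its underside.
- mould: Round plaster mould, bystander, 90 mm across, 70 mm high. Origin: centre of its underside.
- brush: Flat brush lying on the table, bystander, about 200 mm long, handle to its own -x. Origin: on the table under it.
Mind the look-alikes: they are no part of the job. Of the things like the slab, leave any that is blue; of the rest the smaller one is meant.

How it is judged (in metres and radians):
On the way, in this order (a step that is already met when the one before it is completed fails the run):
1. the slab is lifted well clear of the easel in the gripper (its foot more than 0.12 m above the table) (contact force between the fingers and slab above 1 N and height (world z) of slab above 0.12 m), for 0.2 s.
2. while still held, the slab's lower edge is in the empty slot, 15 to 75 mm above its cork, the slab lying along the slot (contact force between the fingers and slab above 1 N and angle between the z axis of slab and the z axis of seat, either way round below 0.08 rad and x of slab in the frame of seat between -0.005 and 0.005 m and y of slab in the frame of seat between -0.012 and 0.012 m and z of slab in the frame of seat between 0.015 and 0.075 m), for 0.2 s.
At the end, for the whole second after the job is handed in: The slab stands in the empty slot of the rack, its lower edge on the cork at the bottom (within 3 mm), lying along the slot (within 0.08 rad), at rest; the two thin sheets are still in their own slots (moved less than 10 mm) (x of slab in the frame of seat between -0.003 and 0.003 m and y of slab in the frame of seat between -0.01 and 0.01 m and z of slab in the frame of seat between -0.003 and 0.003 m and angle between the z axis of slab and the z axis of seat, either way round below 0.08 rad and linear speed of slab below 0.01 m/s and distance of each of sheet_a, sheet_b from where it was at the start of the episode below 0.01 m); the robot touches nothing.
It fails at once if the slab is rammed against the rack or easel (more than 100 N) (contact force between slab and rack above 100 N or contact force between slab and easel above 100 N).
It fails at once if the slab is dropped or shot into the slot (faster than 0.4 m/s with its lower edge inside) (linear speed of slab above 0.4 m/s and x of slab in the frame of seat between -0.015 and 0.015 m and y of slab in the frame of seat between -0.03 and 0.03 m and z of slab in the frame of seat below 0.1 m).
It fails at once if the slab falls to the table (height (world z) of slab below 0.015 m).
It fails at once if a thin sheet in the rack is disturbed (moved more than 10 mm or struck with more than 15 N) (distance of any of sheet_a, sheet_b from where it was at the start of the episode above 0.01 m or contact force between slab and sheet_a above 15 N or contact force between slab and sheet_b above 15 N).
It fails at once if another thing on the table is moved more than 20 mm (distance of any of shell_a, shell_b, frit_jar, polish_pad, mould, brush from where it was at the start of the episode above 0.02 m).
It also fails if it takes over 64 s, if anything falls off the work surface, if the arm or the gripper's body presses on something with over 40 N, if the wrist force passes 120 N, or if a joint passes its speed limit or range.

## Working session

There is one attempt and no reset: what is moved stays moved. The work goes in short steps, Python scripts to look and compute and a shell command to move; the robot and the scene stay as the last step left them, time stands still between calls to the robot, and variables do not carry over. Pictures are saved under pics/ and viewed, at most 10 in all, crops included, and the job is handed in when it is done.

```bash
mkdir -p pics; python3 - <<'E'
from rig import bot,vision
import cv2
for n in("top","side"):
    cv2.imwrite(f"pics/{n}0.png",vision.capture(n)[:,:,::-1])
    m=vision.camera_model(n);print(n,m)
s=bot.read_state();print(s)
E
```

```text
top {'camera_matrix': array([[425.60734472,   0.        , 278.89298432],
       [  0.        , 425.60734472, 216.60470386],
       [  0.        ,   0.        ,   1.        ]]), 'camera_from_world': array([[-0.01053609, -0.99988225, -0.01115721, -0.09836997],
       [ 0.99753049, -0.01128484,  0.06932219, -0.53262944],
       [-0.06943993, -0.01039928,  0.99753193, -1.46772282],
       [ 0.        ,  0.        ,  0.        ,  1.        ]])}
side {'camera_matrix': array([[416.28390651,   0.        , 282.95318536],
       [  0.        , 416.28390651, 210.18352427],
       [  0.        ,   0.        ,   1.        ]]), 'camera_from_world': array([[ 7.82480185e-01, -6.22675306e-01, -4.71618771e-04,
        -4.97739653e-01],
       [ 4.80469450e-01,  6.03296158e-01,  6.36539750e-01,
        -2.63264662e-01],
       [-3.96073058e-01, -4.98306340e-01,  7.71243752e-01,
        -1.36343949e+00],
       [ 0.00000000e+00,  0.00000000e+00,  0.00000000e+00,
         1.00000000e+00]])}
{'time_s': 0.1, 'joint_positions': array([ 5.43444318e+01,  3.02746214e+01,  8.21484785e+01, -5.75708510e-04,
        6.76886323e+01, -1.02257528e+01]), 'qvel': array([-0.07344345, -0.11792762, -0.23866286,  0.10932028,  0.02237283,
       -0.03460258]), 'tau': array([-2.64106866e-04, -4.40984201e+01, -1.77150875e+01,  6.34846534e-02,
        5.33904636e-02, -7.05030675e-05]), 'position': array([0.26793379, 0.5638985 , 0.20416213]), 'tcp_rot': array([[-9.03113415e-01,  4.29400611e-01, -1.12917884e-03],
       [ 4.29401964e-01,  9.03112078e-01, -1.58994006e-03],
       [ 3.37053810e-04, -1.92076781e-03, -9.99998099e-01]]), 'force': array([-0.03595385, -0.33713652,  0.03278914]), 'moment': array([ 0.0144041 , -0.02608671,  0.02566777]), 'grasp_force': 0.0, 'opening': 0.997647670834277}
```

View pics/top0.png

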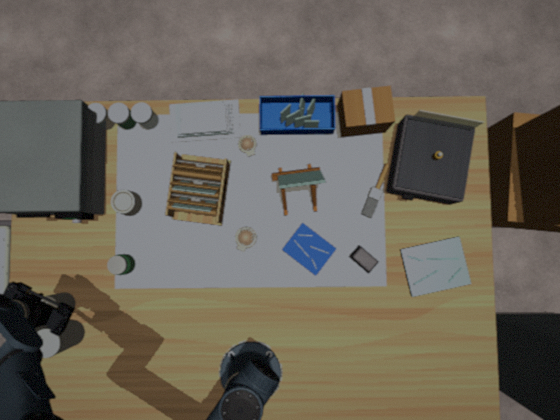

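View pics/side0.png

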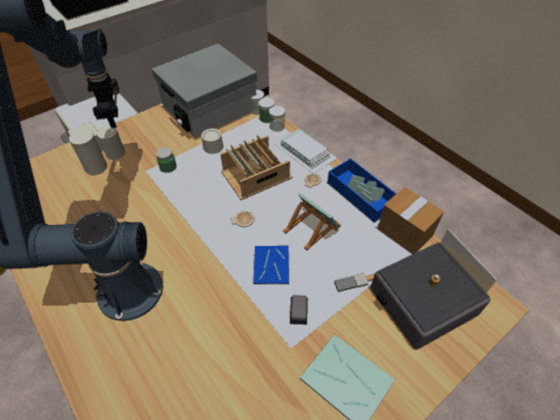

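Top view: rack at about (198,188), easel with slab at (300,180), shells at (247,145) and (246,237). The blue sheet and the large pale sheet are decoys. Next I zoom in on both views.

```bash
python3 - <<'E'
import cv2,numpy as np
t=cv2.imread("pics/top0.png");s=cv2.imread("pics/side0.png")
f=lambda a,k:cv2.resize(a,None,fx=k,fy=k,interpolation=cv2.INTER_CUBIC)
a=f(t[145:230,160:240],5);b=f(t[150:220,262:336],5)
h=max(a.shape[0],b.shape[0]);pad=lambda x:cv2.copyMakeBorder(x,0,h-x.shape[0],0,0,0)
cv2.imwrite("pics/c1.png",np.hstack([pad(a),pad(b)]))
cv2.imwrite("pics/c2.png",f(s[125:265,210:350],4))
E
```

```text
(no output)
```

View pics/c1.png

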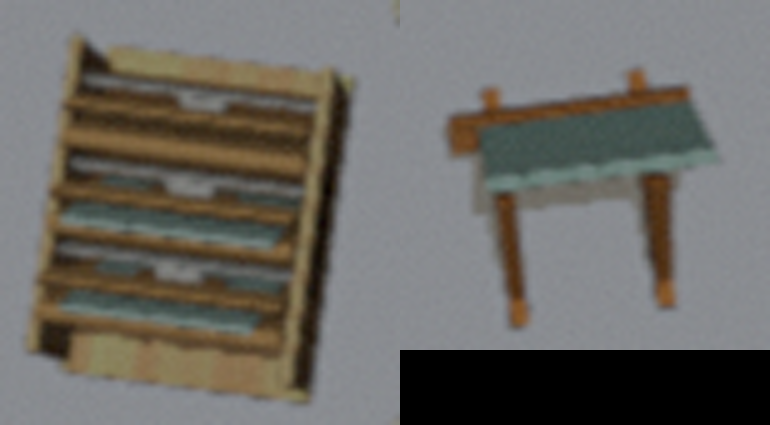

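View pics/c2.png

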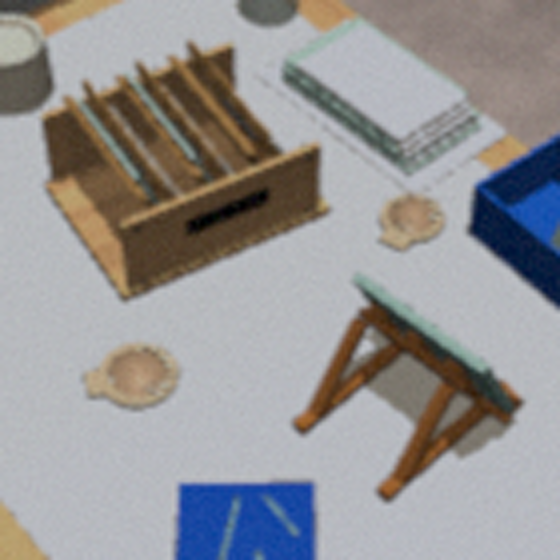

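Crop: the two near slots hold green sheets (rows about 222 and 310) and the far slot (row about 135) is empty. The slab's upper edge face runs about (487,190)–(720,158). I'll fit both poses and check them with an overlay.

```bash
cat > h.py <<'E'
import numpy as np,cv2
from scipy.optimize import least_squares
from scipy.spatial.transform import Rotation as R
from rig import vision
CM={n:vision.camera_model(n) for n in("top","side")}
def proj(n,p):
    m=CM[n];p=np.atleast_2d(p);c=p@m["camera_from_world"][:3,:3].T+m["camera_from_world"][:3,3]
    c=c*[1,-1,-1];q=c@m["camera_matrix"].T;return q[:,:2]/q[:,2:]
def frame(v):return R.from_euler("z",v[2]).as_matrix(),np.array([v[0],v[1],0])
def put(v,p):
    Rm,t=frame(v);return np.atleast_2d(p)@Rm.T+t
def fit(obs,v0):
    # obs: (cam, local point m, pixel)
    f=lambda v:np.concatenate([(proj(n,put(v,p))[0]-q) for n,p,q in obs])
    r=least_squares(f,v0,loss="soft_l1");return r.x,r.fun.reshape(-1,2)
up=np.array([-.391,0,.921]);nx=np.array([.921,0,.391])
def slot(x0,x,y,z):return np.array([x0,y,.027])+x*nx+z*up
a26=np.radians(26)
def slab(x,y,z,dy=0):return np.array([.03,dy,.032])+x*np.array([np.cos(a26),0,np.sin(a26)])+y*np.array([0,1,0])+z*np.array([-np.sin(a26),0,np.cos(a26)])
E
cat > f1.py <<'E'
from h import *
c1=lambda u,v:np.array([(u+.5)/5-.5+160,(v+.5)/5-.5+145])
c1b=lambda u,v:np.array([(u-400+.5)/5-.5+262,(v+.5)/5-.5+150])
c2=lambda u,v:np.array([(u+.5)/4-.5+210,(v+.5)/4-.5+125])
obs=[("side",[-.1175,-.089,0],c2(127,298)),("side",[.1175,-.089,0],c2(328,210)),
("side",[-.1175,.089,0],c2(47,185)),
("top",slot(.024,0,.07,.116),c1(62,218)),("top",slot(.024,0,-.07,.116),c1(280,243)),
("top",slot(-.034,0,.063,.112),c1(60,303)),("top",slot(-.034,0,-.063,.112),c1(255,330))]
rk,res=fit(obs,[.6,.2,0]);print("rack",rk,np.degrees(rk[2]));print(res.round(1))
# slab: frame is easel, dy absorbed
obs=[("top",slab(-.005,.075,.12),c1b(490,193)),("top",slab(-.005,-.075,.12),c1b(720,161)),
("top",slab(.005,.075,.12),c1b(486,180)),("top",slab(.005,-.075,.12),c1b(713,150)),
("side",slab(.005,.075,.12),c2(358,274))]
es,res=fit(obs,[.6,-.1,0]);print("easel/slab",es,np.degrees(es[2]));print(res.round(1))
np.save("fit.npy",[rk,es])
E
cat > ov.py <<'E'
from h import *
import sys
rk,es=np.load("fit.npy");k=8
def seg(img,n,off,v,A,B,col):
    q=((proj(n,put(v,[A,B]))-off+.5)*k-.5).round().astype(int);cv2.line(img,tuple(map(int,q[0])),tuple(map(int,q[1])),col,1)
def box(x,y,z,f):
    P={(i,j,l):f(x[i],y[j],z[l]) for i in(0,1) for j in(0,1) for l in(0,1)}
    return [(P[a],P[b]) for a in P for b in P if a<b and sum(np.abs(np.subtract(a,b)))==1]
out=[]
for n,(x0,y0,w,h),v,kind in (("top",(164,148,72,80),rk,0),("side",(218,130,76,72),rk,0),("top",(266,154,66,60),es,1),("side",(280,188,64,66),es,1)):
    im=cv2.imread(f"pics/{n}0.png")[y0:y0+h,x0:x0+w];im=cv2.resize(im,None,fx=k,fy=k,interpolation=cv2.INTER_CUBIC)
    if kind==0:
        for A,B in box((-.1175,.1175),(-.089,.089),(0,.104),lambda *p:np.array(p)):seg(im,n,(x0,y0),v,A,B,(0,0,255))
        for s in(-.034,.024,.082):
            for xx in(-.0125,.0125):seg(im,n,(x0,y0),v,slot(s,xx,-.081,.109),slot(s,xx,.081,.109),(255,255,0))
    else:
        for A,B in box((-.005,.005),(-.075,.075),(0,.12),slab):seg(im,n,(x0,y0),v,A,B,(0,0,255))
    out.append(cv2.resize(im,(400,300) if 0 else None,fx=.62,fy=.62,interpolation=cv2.INTER_AREA))
H=max(o.shape[0] for o in out)
p=[cv2.copyMakeBorder(o,0,H-o.shape[0],0,400-o.shape[1],0) for o in out]
im=np.vstack([np.hstack(p[:2]),np.hstack(p[2:])]);
im=im if im.shape[0]<=600 else cv2.resize(im,None,fx=600/im.shape[0],fy=600/im.shape[0],interpolation=cv2.INTER_AREA)
cv2.imwrite(sys.argv[1],im)
E
python3 f1.py && python3 ov.py pics/ov1.png
```

```text
rack [ 0.6329273   0.16873104 -0.13220306] -7.57467758621367
[[-0.4  1.5]
 [ 0.9  0.9]
 [-0.3  1.6]
 [-0.2 -0.4]
 [-1.1 -0.2]
 [ 0.2  0.2]
 [-0.4 -0.6]]
easel/slab [ 0.65028543 -0.17874185  0.12725775] 7.291332125346577
[[-0.3  0.3]
 [-0.2  0.3]
 [ 0.1 -0. ]
 [ 1.  -0.4]
 [-0.1 -0.8]]
```

View pics/ov1.png

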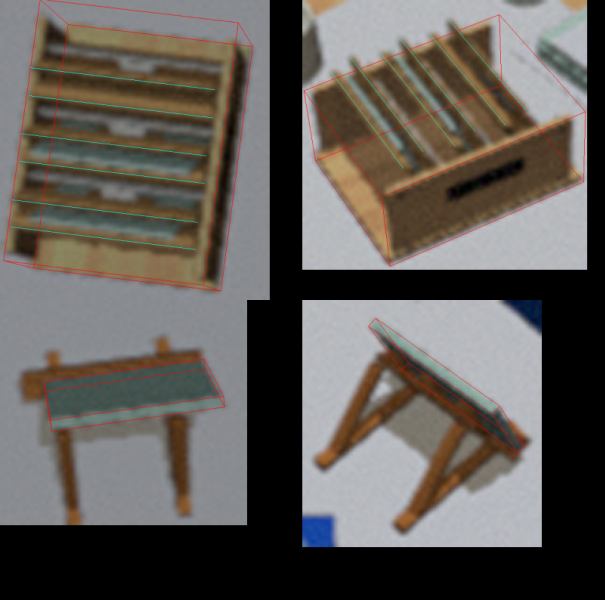

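The slab fit is good (under 1 px). The rack overlay sits slightly too near, because the sheets rest against the back boards (x≈-2.5 mm). I'll refit with that and with the side-board edges.

```bash
cat > f2.py <<'E'
from h import *
c1=lambda u,v:np.array([(u+.5)/5-.5+160,(v+.5)/5-.5+145])
c2=lambda u,v:np.array([(u+.5)/4-.5+210,(v+.5)/4-.5+125])
pts=[("side",[-.1175,-.089,0],c2(127,298)),("side",[.1175,-.089,0],c2(328,210)),("side",[-.1175,.089,0],c2(47,185))]
sh=[(slot(.024,-.0025,.07,.116),slot(.024,-.0025,-.07,.116),c1(62,218),c1(280,243)),
(slot(-.034,-.0025,.063,.112),slot(-.034,-.0025,-.063,.112),c1(60,303),c1(255,330))]
ln=[(-.089,c1(335,75)),(-.089,c1(303,395)),(.089,c1(68,38)),(.089,c1(28,350))]
def f(w):
    v=w[:3];r=[]
    for n,p,q in pts:r+=list(proj(n,put(v,p))[0]-q)
    for (a,b,qa,qb),dy in zip(sh,w[3:]):
        d=np.array([0,dy,0]);r+=list(proj("top",put(v,a+d))[0]-qa)+list(proj("top",put(v,b+d))[0]-qb)
    for y,q in ln:
        A,B=proj("top",put(v,[[-.1,y,.104],[.1,y,.104]]));t=(B-A)/np.linalg.norm(B-A);e=q-A
        r.append(t[0]*e[1]-t[1]*e[0])
    return np.array(r)
s=least_squares(f,[.63,.17,-.13,0,0],loss="soft_l1")
print(s.x,np.degrees(s.x[2]));print(s.fun.round(1))
es=np.load("fit.npy")[1];np.save("fit.npy",[s.x[:3],es]);rk=s.x[:3]
# rectified view: mouth plane strip, 1mm = 3px, x up
z=slot(.082,0,0,.109)[2];k=3
X,Y=np.meshgrid(np.arange(.11,-.13,-1/3000),np.arange(.1,-.1,-1/3000),indexing="ij")
P=np.stack([X,Y,0*X+z],-1).reshape(-1,3);q=proj("top",put(rk,P)).reshape(*X.shape,2).astype(np.float32)
im=cv2.remap(cv2.imread("pics/top0.png"),q[...,0],q[...,1],cv2.INTER_CUBIC)
for s0 in(-.034,.024,.082):
    for xx,c in((-.0125,(255,255,0)),(.0125,(0,255,255))):
        x=slot(s0,xx,0,.109)[0];r=int((.11-x)*3000);cv2.line(im,(0,r),(140,r),c,1)
for y in(-.081,.081):cv2.line(im,(int((.1-y)*3000),300),(int((.1-y)*3000),400),(0,0,255),1)
cv2.imwrite("pics/rect.png",im[:600])
E
python3 f2.py
```

```text
[ 6.34656848e-01  1.68668770e-01 -1.27674322e-01 -2.13727596e-03
  6.59908974e-05] -7.3151998246511525
[ 0.1  1.3  1.3  0.6 -0.   1.5  0.4 -0.  -0.4 -0.1  0.3  0.5 -0.3 -0.4
  0.5  2.2 -0.2  0.3]
```

View pics/rect.png

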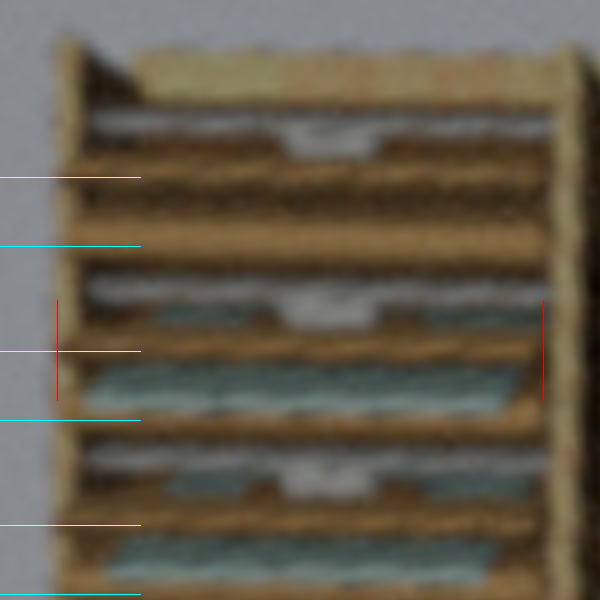

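The rectified view shows the mouth bars at rows about 173 and 238, so their centre is about 2 mm further than the model. The side boards put the y centre about 1 mm towards -y. I'll use rack (0.636, 0.168, -7.3°) with the far slot empty, and write a helper that works out the deltas.

```bash
cat > go.py <<'E'
from h import *
from rig import bot
_,es=np.load("fit.npy");rk=np.array([.636,.168,-.1277])
def tool(xn,zs,top,d):  # fingertips d below the top edge
    return np.column_stack([np.cross(xn,-zs),xn,-zs]),top+zs*(.008-d)
Re=frame(es)[0];Rr=frame(rk)[0]
S=dict(xn=Re@[np.cos(a26),0,np.sin(a26)],zs=Re@[-np.sin(a26),0,np.cos(a26)],top=put(es,slab(0,0,.12))[0])
T=dict(xn=Rr@nx,zs=Rr@up,seat=put(rk,slot(.082,0,0,0))[0])
def delta(Rt,pt,name=""):
    s=bot.read_state();R0=s["tcp_rot"];dp=R0.T@(pt-s["position"])*1000;dr=R.from_matrix(R0.T@Rt).as_rotvec()
    print(name,"xyz",dp.round(1).tolist(),"rot",dr.round(4).tolist(),"deg",np.degrees(np.linalg.norm(dr)).round(1))
def st():
    s=bot.read_state();print("t",s["time_s"],"p",s["position"].round(4),"F",np.round(s["force"],1),"op",round(s["opening"],3),"g",round(float(s["grasp_force"]),1),"j",s["joint_positions"].round(0).tolist())
E
python3 - <<'E'
from go import *
print(S,T)
Rt,p=tool(S["xn"],S["zs"],S["top"],-.06);print(p);delta(Rt,p,"above slab")
E
```

```text
{'xn': array([0.89152609, 0.11407004, 0.43837115]), 'zs': array([-0.43482633, -0.05563568,  0.89879405]), 'top': array([ 0.62786368, -0.18161069,  0.13985529])} {'xn': array([ 0.91350069, -0.11729231,  0.391     ]), 'zs': array([-0.38781625,  0.0497951 ,  0.921     ]), 'seat': array([0.71733231, 0.15755704, 0.027     ])}
[ 0.59829549 -0.18539392  0.20097328]
above slab xyz [-620.1, -534.8, 4.0] rot [-0.417, -0.2261, 0.9821] deg 62.5
```

```bash
python3 -m handwheel '[{"xyz":[-35,-30,-30],"delta_rot":[-0.035,-0.02,0.09],"hand":0},{"xyz":[-75,-65,-50],"delta_rot":[-0.07,-0.04,0.18],"hand":0},{"xyz":[-115,-100,-60],"delta_rot":[-0.11,-0.06,0.27],"hand":0},{"xyz":[-155,-135,-70],"delta_rot":[-0.15,-0.08,0.36],"hand":0},{"xyz":[-195,-170,-70],"delta_rot":[-0.19,-0.1,0.45],"hand":0}]'; python3 - <<'E'
from go import *
st();Rt,p=tool(S["xn"],S["zs"],S["top"],-.06);delta(Rt,p,"above slab")
E
```

```text
time_s: 0.72
position: [0.3722, 0.3259, 0.2758]
tcp_rot: [[-0.618, 0.761, 0.196], [0.784, 0.614, 0.086], [-0.055, 0.207, -0.977]]
force: [0.5, -0.8, -0.1]
opening: 0.544
grasp_force: 0.0
t 0.725 p [0.3722 0.3259 0.2758] F [ 0.5 -0.8 -0.1] op 0.544 g 0.0 j [29.0, 10.0, 104.0, -1.0, 54.0, -9.0]
above slab xyz [-536.6, -157.3, 73.3] rot [-0.2237, -0.1254, 0.5287] deg 33.7
```

```bash
python3 -m handwheel '[{"xyz":[-53,-16,7],"delta_rot":[-0.022,-0.012,0.053],"hand":0},{"xyz":[-107,-31,14],"delta_rot":[-0.045,-0.025,0.106],"hand":0},{"xyz":[-160,-47,21],"delta_rot":[-0.067,-0.038,0.16],"hand":0},{"xyz":[-214,-62,27],"delta_rot":[-0.09,-0.05,0.21],"hand":0},{"xyz":[-268,-78,33],"delta_rot":[-0.112,-0.063,0.264],"hand":0}]'; python3 - <<'E'
from go import *
st();Rt,p=tool(S["xn"],S["zs"],S["top"],-.06);delta(Rt,p,"above slab")
E
```

```text
time_s: 1.35
position: [0.4849, 0.0704, 0.2411]
tcp_rot: [[-0.386, 0.866, 0.318], [0.922, 0.378, 0.087], [-0.044, 0.327, -0.944]]
force: [1.0, 0.8, -0.0]
opening: 0.503
grasp_force: 0.0
t 1.35 p [0.4849 0.0704 0.2411] F [ 1.   0.8 -0. ] op 0.503 g 0.0 j [-10.0, 10.0, 113.0, 13.0, 41.0, -42.0]
above slab xyz [-277.7, -11.6, 51.6] rot [-0.114, -0.0623, 0.2654] deg 16.9
```

```bash
python3 -m handwheel '[{"xyz":[-60,-3,10],"delta_rot":[-0.03,-0.016,0.07],"hand":0},{"xyz":[-120,-5,21],"delta_rot":[-0.06,-0.032,0.14],"hand":0},{"xyz":[-180,-8,32],"delta_rot":[-0.09,-0.05,0.2],"hand":0},{"xyz":[-235,-10,43],"delta_rot":[-0.114,-0.062,0.265],"hand":0},{"xyz":[-278,-12,52],"delta_rot":[-0.114,-0.062,0.265],"hand":0}]'; python3 -m handwheel '[{"xyz":[0,0,0],"delta_rot":[0,0,0],"hand":0},{"xyz":[0,0,0],"delta_rot":[0,0,0],"hand":0},{"xyz":[0,0,0],"delta_rot":[0,0,0],"hand":0},{"xyz":[0,0,0],"delta_rot":[0,0,0],"hand":0},{"xyz":[0,0,0],"delta_rot":[0,0,0],"hand":0}]' >/dev/null; python3 - <<'E'
from go import *
st()
for d in(-.06,.028):
    Rt,p=tool(S["xn"],S["zs"],S["top"],d);delta(Rt,p,d)
cv2.imwrite("pics/top1.png",vision.capture("top")[:,:,::-1]);cv2.imwrite("pics/side1.png",vision.capture("side")[:,:,::-1])
E
```

```text
time_s: 1.98
position: [0.5983, -0.186, 0.1997]
tcp_rot: [[-0.127, 0.892, 0.433], [0.992, 0.114, 0.056], [0.001, 0.437, -0.9]]
force: [0.0, 0.7, -0.6]
opening: 0.501
grasp_force: 0.0
t 2.6 p [ 0.5983 -0.1831  0.2011] F [ 0.7  0.4 -0.5] op 0.498 g 0.0 j [-37.0, 24.0, 102.0, 29.0, 39.0, -64.0]
-0.06 xyz [-2.3, -0.3, -0.1] rot [-0.0006, -0.0011, 0.0034] deg 0.2
0.028 xyz [-2.4, -0.3, 87.9] rot [-0.0006, -0.0011, 0.0034] deg 0.2
```

```bash
python3 -m handwheel '[{"xyz":[-2,0,20],"delta_rot":[0,0,0],"hand":0},{"xyz":[-2,0,40],"delta_rot":[0,0,0],"hand":0},{"xyz":[-2,0,60],"delta_rot":[0,0,0],"hand":0},{"xyz":[-2,0,75],"delta_rot":[0,0,0],"hand":0},{"xyz":[-2,0,88],"delta_rot":[0,0,0],"hand":0}]'; python3 - <<'E'
from go import *
st()
Rt,p=tool(S["xn"],S["zs"],S["top"],.028);delta(Rt,p)
f=lambda a:cv2.resize(a,(380,380),interpolation=cv2.INTER_CUBIC)
a=vision.capture("top")[130:225,255:350,::-1];b=vision.capture("side")[150:255,255:360,::-1]
cv2.imwrite("pics/grasp.png",np.hstack([f(a),f(b)]))
E
```

```text
time_s: 3.32
position: [0.6371, -0.1806, 0.1203]
tcp_rot: [[-0.13, 0.892, 0.433], [0.992, 0.116, 0.057], [0.0, 0.437, -0.899]]
force: [0.2, -0.5, 0.2]
opening: 0.498
grasp_force: 0.0
t 3.325 p [ 0.6371 -0.1806  0.1203] F [ 0.2 -0.5  0.2] op 0.498 g 0.0 j [-34.0, 33.0, 101.0, 35.0, 30.0, -69.0]
 xyz [0.2, 0.2, -1.7] rot [-0.0015, -0.0015, 0.0023] deg 0.2
```

View pics/grasp.png

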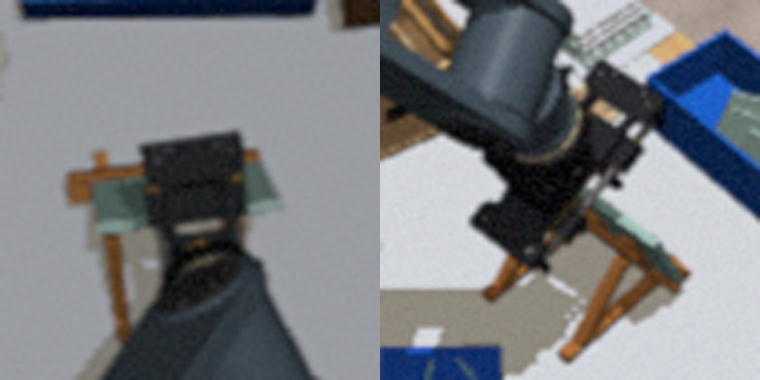

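The gripper straddles the slab's upper edge at its centre, with one finger on each side. Closing.

```bash
python3 -m handwheel '[{"xyz":[0,0,-2],"delta_rot":[0,0,0],"hand":0.6},{"xyz":[0,0,-2],"delta_rot":[0,0,0],"hand":0.75},{"xyz":[0,0,-2],"delta_rot":[0,0,0],"hand":1},{"xyz":[0,0,-2],"delta_rot":[0,0,0],"hand":1},{"xyz":[0,0,-2],"delta_rot":[0,0,0],"hand":1}]'; python3 - <<'E'
from go import *
st()
Rt,p=tool(S["xn"],S["zs"],S["top"],.028);delta(Rt,p)
E
```

```text
time_s: 4.05
position: [0.636, -0.1811, 0.1236]
tcp_rot: [[-0.129, 0.891, 0.434], [0.992, 0.116, 0.056], [-0.0, 0.438, -0.899]]
force: [0.0, 0.3, 0.2]
opening: 0.041
grasp_force: 0.0
t 4.05 p [ 0.636  -0.1811  0.1236] F [0.  0.3 0.2] op 0.041 g 0.0 j [-34.0, 33.0, 101.0, 35.0, 31.0, -69.0]
 xyz [0.5, -0.2, 1.8] rot [-0.0006, -0.0007, 0.0024] deg 0.1
```

```bash
python3 - <<'E'
from go import *
st()
f=lambda a:cv2.resize(a,(400,400),interpolation=cv2.INTER_CUBIC)
a=vision.capture("top")[140:220,260:340,::-1];b=vision.capture("side")[175:255,270:350,::-1]
cv2.imwrite("pics/grasp2.png",np.hstack([f(a),f(b)]))
st()
E
```

```text
t 4.05 p [ 0.636  -0.1811  0.1236] F [0.  0.3 0.2] op 0.041 g 0.0 j [-34.0, 33.0, 101.0, 35.0, 31.0, -69.0]
t 4.15 p [ 0.6361 -0.1811  0.1236] F [-1.3  0.3  0.3] op 0.017 g 0.5 j [-34.0, 33.0, 101.0, 35.0, 31.0, -69.0]
```

View pics/grasp2.png

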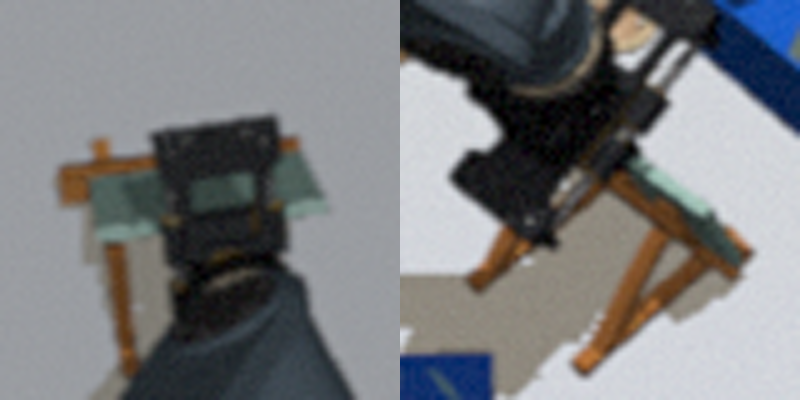

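```bash
python3 -m handwheel '[{"xyz":[0,0,0],"delta_rot":[0,0,0],"hand":1},{"xyz":[0,0,0],"delta_rot":[0,0,0],"hand":1},{"xyz":[0,0,0],"delta_rot":[0,0,0],"hand":1},{"xyz":[0,0,0],"delta_rot":[0,0,0],"hand":1},{"xyz":[0,0,0],"delta_rot":[0,0,0],"hand":1}]'; python3 - <<'E'
from go import *
st()
f=lambda a:cv2.resize(a,(400,400),interpolation=cv2.INTER_CUBIC)
cv2.imwrite("pics/side3.png",vision.capture("side")[:,:,::-1])
E
```

```text
time_s: 4.78
position: [0.6362, -0.1811, 0.1236]
tcp_rot: [[-0.129, 0.891, 0.434], [0.992, 0.116, 0.056], [-0.001, 0.438, -0.899]]
force: [-1.0, 1.1, 2.9]
opening: 0.006
grasp_force: 1.3
t 4.775 p [ 0.6362 -0.1811  0.1236] F [-1.   1.1  2.9] op 0.006 g 1.3 j [-34.0, 33.0, 101.0, 35.0, 31.0, -69.0]
```

```bash
python3 - <<'E'
from go import *
s=bot.read_state();print(bot.tip_extent);Rm=s["tcp_rot"];p=s["position"]
print("local TCP in slab frame(mm, from top)",((p-S["top"])@np.column_stack([S["xn"],np.cross(S["zs"],S["xn"]),S["zs"]])*1000).round(1))
out=[]
for n,o in(("side",(280,185)),("top",(265,150))):
    im=cv2.imread("pics/side3.png") if n=="side" else vision.capture("top")[:,:,::-1]
    im=cv2.resize(im[o[1]:o[1]+66,o[0]:o[0]+66],None,fx=6,fy=6,interpolation=cv2.INTER_CUBIC)
    for z,c in((.008,(0,0,255)),(-.011,(0,255,255)),(-.062,(255,0,255))):
        q=(proj(n,p+Rm[:,2]*z)[0]-o+.5)*6;cv2.circle(im,tuple(map(int,q)),3,c,-1)
    for y in(-.075,.075):
        for x in(-.005,.005):
            q=(proj(n,put(es,slab(x,y,.12)))[0]-o+.5)*6;cv2.circle(im,tuple(map(int,q)),2,(0,255,0),-1)
    out.append(im)
cv2.imwrite("pics/chk.png",np.hstack(out))
E
```

```text
0.008
local TCP in slab frame(mm, from top) [  0.3  -0.6 -18.2]
```

View pics/chk.png

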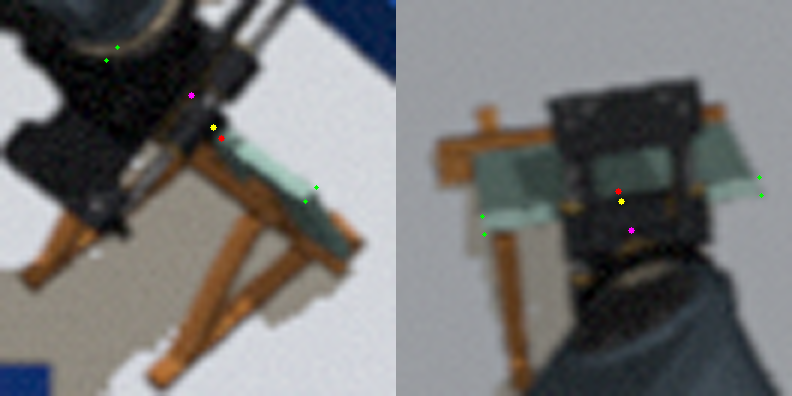

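The slab is unmoved and the fingers straddle its top. Picture check: predicted corners match, and the finger is at (205,125) in the left crop. I'll test the grip with a small lift along the slab plane and watch the load.

```bash
python3 -m handwheel '[{"xyz":[0,0,0],"delta_rot":[0,0,0],"hand":1},{"xyz":[0,0,0],"delta_rot":[0,0,0],"hand":1},{"xyz":[0,0,-3],"delta_rot":[0,0,0],"hand":1},{"xyz":[0,0,-6],"delta_rot":[0,0,0],"hand":1},{"xyz":[0,0,-8],"delta_rot":[0,0,0],"hand":1}]'; python3 - <<'E'
from go import *
st()
E
```

```text
time_s: 5.5
position: [0.6322, -0.1813, 0.1304]
tcp_rot: [[-0.13, 0.892, 0.433], [0.992, 0.116, 0.057], [0.0, 0.437, -0.899]]
force: [-0.1, -0.7, -0.2]
opening: 0.005
grasp_force: 0.0
t 5.5 p [ 0.6322 -0.1813  0.1304] F [-0.1 -0.7 -0.2] op 0.005 g 0.0 j [-34.0, 32.0, 101.0, 34.0, 31.0, -68.0]
```

```bash
python3 - <<'E'
from go import *
c1b=lambda u,v:np.array([(u-400+.5)/5-.5+262,(v+.5)/5-.5+150])
c2=lambda u,v:np.array([(u+.5)/4-.5+210,(v+.5)/4-.5+125])
def tri(a,b):
    r=least_squares(lambda p:np.r_[proj("top",p)[0]-a,proj("side",p)[0]-b],[.63,-.18,.1]);return r.x.round(4),r.fun.round(2)
print("L",tri(c1b(486,180),c2(358,274)),put(es,slab(.005,.075,.12)).round(4))
print("R",tri(c1b(713,150),c2(490,372)),put(es,slab(.005,-.075,.12)).round(4))
E
python3 - <<'E'
from go import *
import glob
a=cv2.imread("pics/side0.png").astype(int);b=cv2.imread("pics/side3.png").astype(int)
# slab strip brightness along normal at slab y=-.05: profile in side view of before and after
for y in(-.045,-.065):
    for d in np.arange(.13,.06,-.01):
        q=proj("side",put(es,slab(-.005,y,d)))[0].round().astype(int);print(y,round(d,2),q,a[q[1],q[0]],b[q[1],q[0]])
E
```

```text
L (array([ 0.6236, -0.1062,  0.137 ]), array([ 0.02, -0.02, -0.03,  0.  ])) [[ 0.6228 -0.1066  0.142 ]]
R (array([ 0.643 , -0.254 ,  0.1297]), array([ 0.14, -0.2 , -0.25,  0.04])) [[ 0.6418 -0.2554  0.142 ]]
-0.045 0.13 [323 212] [152 158 132] [171 178 150]
-0.045 0.12 [323 213] [109 115  93] [125 132 106]
-0.045 0.11 [324 214] [86 87 73] [98 98 79]
-0.045 0.1 [325 215] [65 68 57] [77 82 68]
-0.045 0.09 [325 216] [34 43 49] [42 48 57]
-0.045 0.08 [326 217] [33 38 42] [46 49 54]
-0.045 0.07 [327 218] [38 44 41] [46 49 43]
-0.045 0.06 [327 219] [33 40 43] [43 51 61]
-0.065 0.13 [327 216] [109 112  94] [125 134 108]
-0.065 0.12 [328 216] [138 146 119] [160 169 141]
-0.065 0.11 [329 217] [123 129 110] [140 147 121]
-0.065 0.1 [329 218] [57 60 46] [63 69 54]
-0.065 0.09 [330 219] [49 53 44] [55 57 44]
-0.065 0.08 [331 220] [45 53 40] [62 65 55]
-0.065 0.07 [331 221] [40 47 35] [50 55 41]
-0.065 0.06 [332 222] [41 48 34] [59 60 47]
```

```bash
python3 - <<'E'
from go import *
s=bot.read_state();Rm=s["tcp_rot"];p=s["position"]
def ch(c):
    b,g,r=map(int,c)
    if max(b,g,r)<48:return "#"
    if r-b>25:return "w"
    if g-r>5:return "G" if g<125 else "*"
    return "." if min(b,g,r)>110 else ","
for n,(x0,y0,w,h),f in(("top",(268,156,70,50),1),("side",(290,180,60,56),1)):
    im=vision.capture(n)[:,:,::-1];cv2.imwrite(f"pics/{n}_now.png",im)
    old=cv2.imread(f"pics/{n}0.png")
    print(n,"x0",x0,"y0",y0,[ (z,proj(n,p+Rm@np.array([0,y,z]))[0].round(1).tolist()) for z in(.008,-.011,-.062) for y in (-.015,.015)], "slab top L,R x+-",[proj(n,put(es,slab(x,y,.12)))[0].round(1).tolist() for x in(-.005,.005) for y in(.075,-.075)])
    for y in range(y0,y0+h):print(f"{y:3d} "+"".join(map(ch,im[y,x0:x0+w]))+("  "+"".join(map(ch,old[y,x0:x0+w])) ))
E
```

```text
top x0 268 y0 156 [(0.008, [302.2, 186.6]), (0.008, [301.2, 177.9]), (-0.011, [302.8, 188.4]), (-0.011, [301.8, 179.5]), (-0.062, [304.5, 193.4]), (-0.062, [303.5, 184.3])] slab top L,R x+- [[279.3, 188.5], [325.4, 182.1], [278.9, 185.6], [325.2, 179.2]]
156 ......................................................................  ......................................................................
157 ......................................................................  ......................................................................
158 ......................................................................  ......................................................................
159 ......................................................................  ......................................................................
160 ......................................................................  ......................................................................
161 ......................................................................  ..................................
[... 13172 characters left out ...]
...  ........................wwwwww,,,wwwwwww,,.,,ww,.........**.
231 .......................wwwwww,,,wwwwwww,.....,,........*....  ........................wwwww,,,wwwwww,,,..,,,,.............
232 .......................wwwwww,wwwwwww,......................  ........................wwwww,,wwwwww,,,,.,,,,..............
233 ......................wwwwwwwwwwwwww,.......................  ....................*..wwwwwwwwwwwww,,.,,,,.,...............
234 ......................wwwwwwwwwwwww,.......................*  .......................wwwwwwwwwwww,,...,...................
235 .....................wwwwwwwwwwwww,.........................  ......................wwwwwwwwwwww,,.,,,....................
```

```bash
python3 -m handwheel '[{"xyz":[0,0,1],"delta_rot":[0,0,0],"hand":1},{"xyz":[0,0,2],"delta_rot":[0,0,0],"hand":1},{"xyz":[0,0,3],"delta_rot":[0,0,0],"hand":1},{"xyz":[0,0,4],"delta_rot":[0,0,0],"hand":1},{"xyz":[0,0,4],"delta_rot":[0,0,0],"hand":1}]' |egrep 'pos|force'; python3 -m handwheel '[{"xyz":[0,0,1],"delta_rot":[0,0,0],"hand":1},{"xyz":[0,0,2],"delta_rot":[0,0,0],"hand":1},{"xyz":[0,0,3],"delta_rot":[0,0,0],"hand":1},{"xyz":[0,0,4],"delta_rot":[0,0,0],"hand":1},{"xyz":[0,0,4],"delta_rot":[0,0,0],"hand":1}]'|egrep 'pos|force';python3 -m handwheel '[{"xyz":[0,0,1],"delta_rot":[0,0,0],"hand":1},{"xyz":[0,0,1],"delta_rot":[0,0,0],"hand":1},{"xyz":[0,0,2],"delta_rot":[0,0,0],"hand":1},{"xyz":[0,0,2],"delta_rot":[0,0,0],"hand":1},{"xyz":[0,0,2],"delta_rot":[0,0,0],"hand":1}]'|egrep 'pos|force'
```

```text
position: [0.6342, -0.1812, 0.1268]
force: [-1.6, -0.6, 0.4]
grasp_force: 0.0
position: [0.6359, -0.181, 0.1235]
force: [-1.2, 0.7, 0.9]
grasp_force: 0.9
position: [0.6368, -0.181, 0.1238]
force: [-8.9, 0.8, 15.0]
grasp_force: 8.2
```

The closed tips bear axially (17 N) on the slab's top edge when the nominal depth is 26 mm. So relative to the tool, the top edge is about 26 mm further along the approach than estimated. I'll back off, open, and go 28 mm below the felt edge.

```bash
python3 -m handwheel '[{"xyz":[0,0,-6],"delta_rot":[0,0,0],"hand":1},{"xyz":[0,0,-12],"delta_rot":[0,0,0],"hand":1},{"xyz":[0,0,-12],"delta_rot":[0,0,0],"hand":0},{"xyz":[0,0,-12],"delta_rot":[0,0,0],"hand":0},{"xyz":[0,0,-12],"delta_rot":[0,0,0],"hand":0}]' |egrep 'pos|force|open'; python3 -m handwheel '[{"xyz":[0,0,0],"delta_rot":[0,0,0],"hand":0},{"xyz":[0,0,4],"delta_rot":[0,0,0],"hand":0},{"xyz":[0,0,8],"delta_rot":[0,0,0],"hand":0},{"xyz":[0,0,12],"delta_rot":[0,0,0],"hand":0},{"xyz":[0,0,16],"delta_rot":[0,0,0],"hand":0}]'|egrep 'pos|force|open'
python3 - <<'E'
from go import *
st();Rt,p=tool(S["xn"],S["zs"],S["top"],.0262+.028);delta(Rt,p)
E
```

```text
position: [0.6316, -0.1815, 0.132]
force: [-0.7, -0.2, 0.3]
opening: 0.261
grasp_force: 0.0
position: [0.6387, -0.1806, 0.1176]
force: [-0.2, -0.5, 0.0]
opening: 0.502
grasp_force: 0.0
t 8.725 p [ 0.6387 -0.1806  0.1176] F [-0.2 -0.5  0. ] op 0.502 g 0.0 j [-34.0, 34.0, 101.0, 35.0, 30.0, -69.0]
 xyz [0.3, 0.0, 21.4] rot [-0.001, -0.0011, 0.0023] deg 0.2
```

```bash
Z() { egrep 'pos|force|open'; }; python3 -m handwheel '[{"xyz":[0,0,2],"delta_rot":[0,0,0],"hand":0},{"xyz":[0,0,4],"delta_rot":[0,0,0],"hand":0},{"xyz":[0,0,6],"delta_rot":[0,0,0],"hand":0},{"xyz":[0,0,7],"delta_rot":[0,0,0],"hand":0},{"xyz":[0,0,7],"delta_rot":[0,0,0],"hand":0}]' |Z; python3 -m handwheel '[{"xyz":[0,0,2],"delta_rot":[0,0,0],"hand":0},{"xyz":[0,0,3],"delta_rot":[0,0,0],"hand":0},{"xyz":[0,0,4],"delta_rot":[0,0,0],"hand":0},{"xyz":[0,0,5],"delta_rot":[0,0,0],"hand":0},{"xyz":[0,0,5],"delta_rot":[0,0,0],"hand":0}]'|Z
```

```text
position: [0.6416, -0.1802, 0.1116]
force: [-0.9, -0.8, -0.6]
opening: 0.503
grasp_force: 0.0
position: [0.6438, -0.18, 0.1071]
force: [-0.0, 0.1, 0.4]
opening: 0.498
grasp_force: 0.0
```

```bash
Z() { egrep 'pos|force|open'; }; python3 -m handwheel '[{"xyz":[0,0,2],"delta_rot":[0,0,0],"hand":0},{"xyz":[0,0,4],"delta_rot":[0,0,0],"hand":0},{"xyz":[0,0,6],"delta_rot":[0,0,0],"hand":0},{"xyz":[0,0,8],"delta_rot":[0,0,0],"hand":0},{"xyz":[0,0,8],"delta_rot":[0,0,0],"hand":0}]' |Z; python3 -m handwheel '[{"xyz":[0,0,0],"delta_rot":[0,0,0],"hand":0.4},{"xyz":[0,0,0],"delta_rot":[0,0,0],"hand":0.6},{"xyz":[0,0,0],"delta_rot":[0,0,0],"hand":0.7},{"xyz":[0,0,0],"delta_rot":[0,0,0],"hand":0.75},{"xyz":[0,0,0],"delta_rot":[0,0,0],"hand":0.75}]'|Z;  python3 -m handwheel '[{"xyz":[0,0,0],"delta_rot":[0,0,0],"hand":0.8},{"xyz":[0,0,0],"delta_rot":[0,0,0],"hand":0.85},{"xyz":[0,0,0],"delta_rot":[0,0,0],"hand":0.85},{"xyz":[0,0,0],"delta_rot":[0,0,0],"hand":0.85},{"xyz":[0,0,0],"delta_rot":[0,0,0],"hand":0.85}]'|Z
```

```text
position: [0.6472, -0.1794, 0.0998]
force: [-0.7, 0.4, 0.5]
opening: 0.494
grasp_force: 0.0
position: [0.6483, -0.1794, 0.1007]
force: [3.5, 1.6, 1.1]
opening: 0.134
grasp_force: 1.9
position: [0.649, -0.1794, 0.1011]
force: [5.5, 3.4, 1.4]
opening: 0.115
grasp_force: 29.8
```

Gripped: opening 10.0 mm, 29.8 N. Lifting along the slab's plane.

```bash
Z() { egrep 'pos|force|open'; }; python3 -m handwheel '[{"xyz":[0,0,0],"delta_rot":[0,0,0],"hand":1},{"xyz":[0,0,-5],"delta_rot":[0,0,0],"hand":1},{"xyz":[0,0,-12],"delta_rot":[0,0,0],"hand":1},{"xyz":[0,0,-22],"delta_rot":[0,0,0],"hand":1},{"xyz":[0,0,-32],"delta_rot":[0,0,0],"hand":1}]' |Z; python3 -m handwheel '[{"xyz":[0,0,-15],"delta_rot":[0,0,0],"hand":1},{"xyz":[0,0,-35],"delta_rot":[0,0,0],"hand":1},{"xyz":[0,0,-55],"delta_rot":[0,0,0],"hand":1},{"xyz":[0,0,-75],"delta_rot":[0,0,0],"hand":1},{"xyz":[0,0,-90],"delta_rot":[0,0,0],"hand":1}]'|Z;  python3 -m handwheel '[{"xyz":[0,20,-10],"delta_rot":[0,0,0],"hand":1},{"xyz":[0,35,-20],"delta_rot":[0,0,0],"hand":1},{"xyz":[0,50,-30],"delta_rot":[0,0,0],"hand":1},{"xyz":[0,50,-30],"delta_rot":[0,0,0],"hand":1},{"xyz":[0,50,-30],"delta_rot":[0,0,0],"hand":1}]'|Z
python3 - <<'E'
from go import *
st()
s=bot.read_state();Rm=s["tcp_rot"];p=s["position"]
def ch(c):
    b,g,r=map(int,c)
    if max(b,g,r)<48:return "#"
    if r-b>25:return "w"
    if g-r>5:return "G" if g<125 else "*"
    return "." if min(b,g,r)>110 else ","
def sl(x,y,h):return p+Rm@np.array([y,x,h])   # h: toward foot from TCP
for n in("top","side"):
    im=vision.capture(n)[:,:,::-1];cv2.imwrite(f"pics/{n}_l.png",im)
    q=np.array([proj(n,sl(0,y,h))[0] for y in(-.075,.075) for h in(-.02,.1)]);print(n,"pred corners (y,h)=(-,-20),(-,100),(+,-20),(+,100)",q.round(1).tolist())
    x0,y0=(q.min(0)-6).astype(int);x1,y1=(q.max(0)+6).astype(int);print(x0,y0)
    for y in range(y0,y1):print(f"{y:3d} "+"".join(map(ch,im[y,x0:x1])))
E
```

```text
position: [0.6348, -0.1822, 0.1292]
force: [5.0, 1.8, -3.1]
opening: 0.113
grasp_force: 29.8
position: [0.5927, -0.186, 0.2099]
force: [-0.3, -0.3, -3.4]
opening: 0.112
grasp_force: 30.0
position: [0.6245, -0.1817, 0.2574]
force: [-0.2, -0.1, -3.4]
opening: 0.115
grasp_force: 30.0
t 13.725 p [ 0.6245 -0.1817  0.2574] F [-0.2 -0.1 -3.4] op 0.115 g 30.0 j [-35.0, 21.0, 95.0, 24.0, 47.0, -56.0]
top pred corners (y,h)=(-,-20),(-,100),(+,-20),(+,100) [[330.4, 177.5], [324.1, 166.8], [279.1, 184.8], [277.1, 173.5]]
271 160
160 ......................,,,,,,,,,,,###############,................
161 ....................,,,,,,,#,###################,,...............
162 ....................,####,#,,,###############,###,...............
163 ....................,############################,...............
164 .....................,###########################,...............
165 .....................,###########################,...............
166 .....................,###########################,...............
167 .....................,,#########################,,...............
168 ........www..
[... 3891 characters left out ...]
........................,GGGGGGG........
199 ...............w.........................GGGGGG*.......
200 ...............www........................,GGGGG.......
201 .............wwwwww........................*GGGG*......
202 ..........wwwwwwwwww.........................GGG.......
203 ..........wwwwwwwwwwww.........................*.......
204 .........,wwwwwwwwwwwww................................
205 ........wwwwwwwwwwwwwwwwww.*..........*.....*..........
206 ........www,,,wwwwwwwwwwwww............*...............
207 .......wwww...,wwwwwwwwwwww..*.........................
208 .......wwww....wwwwwwwwwwwwww..........................
209 ......wwww.....,,wwwwwwwwwwwww..*......................
```

```bash
python3 - <<'E'
from go import *
s=bot.read_state();Rm=s["tcp_rot"];p=s["position"]
def tri(a,b):
    r=least_squares(lambda q:np.r_[proj("top",q)[0]-a,proj("side",q)[0]-b],[.63,-.18,.2]);return r.x,r.fun
for nm,a,b in(("Rtop mid",(329.9,181.8),(331.7,190.5)),("Rtop front",(330.5,180.),(332.7,189.3)),("Rtop back",(329.3,183.6),(331,191.3))):
    x,e=tri(a,b);print(nm,x.round(4),"in tool mm",((x-p)@Rm*1000).round(1),e.round(2))
for n in CM:
    m=CM[n]["camera_from_world"];print(n,"cam pos",(-m[:3,:3].T@m[:3,3]).round(3))
    for h in(-20,-28,-45):print(h,[proj(n,p+Rm@np.array([y,x,h/1000]))[0].round(1).tolist() for y in(-.075,.075) for x in(-.005,.005)])
E
```

```text
Rtop mid [ 0.6147 -0.2569  0.2855] in tool mm [-73.1  -5.2 -34.1] [ 0.79 -1.12 -1.43  0.22]
Rtop front [ 0.6187 -0.2578  0.2892] in tool mm [-74.6  -0.2 -35.8] [ 0.63 -0.9  -1.14  0.18]
Rtop back [ 0.6109 -0.2561  0.2835] in tool mm [-71.8  -9.4 -33.9] [ 1.05 -1.5  -1.9   0.29]
top cam pos [ 0.428 -0.12   1.5  ]
-20 [[330.5, 179.1], [330.2, 175.8], [279.4, 186.4], [278.9, 183.1]]
-28 [[331.0, 179.9], [330.7, 176.6], [279.5, 187.2], [279.1, 183.9]]
-45 [[332.0, 181.6], [331.7, 178.3], [279.8, 189.0], [279.4, 185.7]]
side cam pos [-0.024 -0.831  1.219]
-20 [[331.7, 192.7], [333.7, 190.2], [295.7, 168.5], [297.7, 166.1]]
-28 [[331.2, 191.7], [333.2, 189.2], [295.0, 167.4], [297.0, 165.0]]
-45 [[330.1, 189.6], [332.1, 187.1], [293.5, 165.2], [295.5, 162.7]]
```

Lifted and held (3.4 N load). I'll map the hand motion from easel to seat with the same spec-height fits, so shared camera bias cancels, and compute the approach above the mouth.

```bash
cat >> go.py <<'E'
pg=np.array([.649,-.1794,.1011])          # TCP reading at the grip
Rg=np.column_stack([np.cross(S["xn"],-S["zs"]),S["xn"],-S["zs"]])
rel=Rg.T@(pg-(S["top"]-.12*S["zs"]))       # TCP in slab (tool axes) from slab foot
def seat(zs,dx=0,dy=0):                    # foot at zs up the slot
    xn=T["xn"]/np.linalg.norm(T["xn"]);u=T["zs"]/np.linalg.norm(T["zs"])
    Rt=np.column_stack([np.cross(xn,-u),xn,-u]);yy=np.cross(u,xn)
    return Rt,T["seat"]+u*zs+xn*dx+yy*dy+Rt@rel
E
python3 - <<'E'
from go import *
print("rel",(rel*1000).round(1));print("moment",bot.read_state()["moment"].round(2))
Rt,p=seat(.17);print(p,Rt.round(3).tolist());delta(Rt,p,"170")
E
```

```text
rel [ -0.5   2.1 -75.9]
moment [-0.11  0.63 -0.02]
[0.62390072 0.16905982 0.25412722] [[0.127, 0.913, 0.388], [0.992, -0.117, -0.05], [0.0, 0.391, -0.92]]
170 xyz [348.0, 38.7, 22.7] rot [0.0484, -0.1079, 0.2339] deg 15.0
```

```bash
Z() { egrep 'pos|force|open'; }; python3 -m handwheel '[{"xyz":[25,3,0],"delta_rot":[0,0,0],"hand":1},{"xyz":[60,7,2],"delta_rot":[0.005,-0.011,0.023],"hand":1},{"xyz":[100,11,5],"delta_rot":[0.01,-0.022,0.047],"hand":1},{"xyz":[140,15,8],"delta_rot":[0.015,-0.033,0.07],"hand":1},{"xyz":[180,20,10],"delta_rot":[0.02,-0.044,0.094],"hand":1}]' |Z
python3 - <<'E'
from go import *
st();delta(*seat(.17),"170")
E
```

```text
position: [0.6234, 0.0004, 0.257]
force: [-0.2, -0.3, -3.2]
opening: 0.114
grasp_force: 30.0
t 14.45 p [6.234e-01 4.000e-04 2.570e-01] F [-0.2 -0.3 -3.2] op 0.114 g 30.0 j [-14.0, 18.0, 100.0, 10.0, 39.0, -21.0]
170 xyz [168.6, 2.8, 4.8] rot [0.0283, -0.0629, 0.1385] deg 8.9
```

```bash
Z() { egrep 'pos|force|open'; }; python3 -m handwheel '[{"xyz":[45,1,1],"delta_rot":[0.007,-0.016,0.035],"hand":1},{"xyz":[90,2,2],"delta_rot":[0.014,-0.032,0.07],"hand":1},{"xyz":[130,2,3],"delta_rot":[0.021,-0.047,0.104],"hand":1},{"xyz":[155,3,4],"delta_rot":[0.028,-0.063,0.138],"hand":1},{"xyz":[168,3,5],"delta_rot":[0.028,-0.063,0.138],"hand":1}]' |Z
python3 -m handwheel '[{"xyz":[0,0,0],"delta_rot":[0,0,0],"hand":1},{"xyz":[0,0,0],"delta_rot":[0,0,0],"hand":1},{"xyz":[0,0,0],"delta_rot":[0,0,0],"hand":1},{"xyz":[0,0,0],"delta_rot":[0,0,0],"hand":1},{"xyz":[0,0,0],"delta_rot":[0,0,0],"hand":1}]' |Z
python3 - <<'E'
from go import *
st();delta(*seat(.17),"170")
s=bot.read_state();Rm=s["tcp_rot"];p=s["position"];foot=p-Rm@rel
def ch(c):
    b,g,r=map(int,c)
    if max(b,g,r)<48:return "#"
    if r-b>22:return "w" if r>75 else "d"
    if g-r>5:return "G" if g<125 else "*"
    return "." if min(b,g,r)>110 else ","
for n,(x0,y0,w,h) in(("top",(162,140,76,56)),("side",(225,115,70,85))):
    im=vision.capture(n)[:,:,::-1];cv2.imwrite(f"pics/{n}_r.png",im)
    f=lambda x,y,z:proj(n,foot+Rm@np.array([y,x,-z]))[0].round(1).tolist()
    print(n,x0,y0,"top corners(back L,R,front L,R)",f(-.005,.075,.12),f(-.005,-.075,.12),f(.005,.075,.12),f(.005,-.075,.12),"foot L,R",f(0,.075,0),f(0,-.075,0))
    for y in range(y0,y0+h):print(f"{y:3d} "+"".join(map(ch,im[y,x0:x0+w])))
E
```

```text
position: [0.6244, 0.1688, 0.254]
force: [0.5, -0.5, -3.9]
opening: 0.114
grasp_force: 30.0
position: [0.6253, 0.1667, 0.2551]
force: [1.0, -0.3, -3.2]
opening: 0.114
grasp_force: 30.0
t 15.7 p [0.6253 0.1667 0.2551] F [ 1.  -0.3 -3.2] op 0.114 g 30.0 j [8.0, 21.0, 94.0, -9.0, 43.0, 21.0]
170 xyz [2.2, -1.9, 0.2] rot [0.0035, 0.0005, 0.0017] deg 0.2
top 162 140 top corners(back L,R,front L,R) [155.9, 183.7] [207.7, 189.6] [155.9, 180.3] [207.9, 186.2] foot L,R [168.6, 172.4] [216.0, 177.8]
140 ............................................................................
141 ............................................................................
142 ............................................................................
143 ............................................................................
144 ............................................................................
145 ............................................................................
146 ............................................................................
147 ..................................
[... 9749 characters left out ...]
.........................
191 ,,,.......wwwwwwwwwwwwwwwwwwwwwwwwww..........*.......................
192 ...........wwwwwwwwwwwwwwwwwwwwww,....................................
193 ............wwwwwwwwwwdwwwwwwww,...*..................................
194 ............wwwwwwwwddwwwwwww,........................................
195 .............wwwwwwwddwwww,.......*...................................
196 .............,wwwwwwwwww,......................*......................
197 ..............wwwwwwww,...............................................
198 ...............wwww,..................................................
199 ...............,w,..................................*.................
```

The slab in hand matches the prediction in both views: top right corner (258,131) side and (208,188) top, foot right corner (269,150.5) side and (215.5,178) top, all within 1 px. I'll correct the 2 mm offsets and start down the slot axis.

```bash
Z() { egrep 'pos|force|open'; }; python3 -m handwheel '[{"xyz":[2,-2,5],"delta_rot":[0.0035,0,0.002],"hand":1},{"xyz":[2,-2,15],"delta_rot":[0.0035,0,0.002],"hand":1},{"xyz":[2,-2,28],"delta_rot":[0.0035,0,0.002],"hand":1},{"xyz":[2,-2,40],"delta_rot":[0.0035,0,0.002],"hand":1},{"xyz":[2,-2,48],"delta_rot":[0.0035,0,0.002],"hand":1}]' |Z
python3 -m handwheel '[{"xyz":[0,0,0],"delta_rot":[0,0,0],"hand":1},{"xyz":[0,0,0],"delta_rot":[0,0,0],"hand":1},{"xyz":[0,0,0],"delta_rot":[0,0,0],"hand":1},{"xyz":[0,0,0],"delta_rot":[0,0,0],"hand":1},{"xyz":[0,0,0],"delta_rot":[0,0,0],"hand":1}]' |Z
python3 - <<'E'
from go import *
st();delta(*seat(.12),"120")
s=bot.read_state();Rm=s["tcp_rot"];p=s["position"];foot=p-Rm@rel
k=6;out=[]
for n,(x0,y0,w,h) in(("top",(162,150,66,66)),("side",(232,110,66,66))):
    im=vision.capture(n)[:,:,::-1];cv2.imwrite(f"pics/{n}_m.png",im)
    im=cv2.resize(im[y0:y0+h,x0:x0+w],None,fx=k,fy=k,interpolation=cv2.INTER_CUBIC)
    def L(a,b,c):
        q=((proj(n,np.array([a,b]))-(x0,y0)+.5)*k).astype(int);cv2.line(im,tuple(map(int,q[0])),tuple(map(int,q[1])),c,1)
    for x in(-.0125,.0125):
        L(*[put(rk,slot(.082,x,y,.109))[0] for y in(-.081,.081)],(255,255,0))
    g=lambda x,y,z:foot+Rm@np.array([y,x,-z])
    for x in(-.005,.005):
        L(g(x,-.075,0),g(x,.075,0),(0,0,255));L(g(x,-.075,0),g(x,-.075,.12),(0,0,255));L(g(x,-.075,.12),g(x,.075,.12),(0,0,255))
    out.append(im)
cv2.imwrite("pics/mouth.png",np.hstack(out))
E
```

```text
position: [0.6423, 0.1668, 0.2086]
force: [-0.8, 0.3, -3.5]
opening: 0.111
grasp_force: 30.0
position: [0.6424, 0.167, 0.2105]
force: [-0.4, 0.3, -3.6]
opening: 0.114
grasp_force: 30.0
t 17.05 p [0.6424 0.167  0.2105] F [-0.4  0.3 -3.6] op 0.114 g 30.0 j [8.0, 26.0, 94.0, -10.0, 38.0, 22.0]
120 xyz [-0.3, -0.1, 2.5] rot [0.0004, 0.0001, 0.0003] deg 0.0
```

View pics/mouth.png

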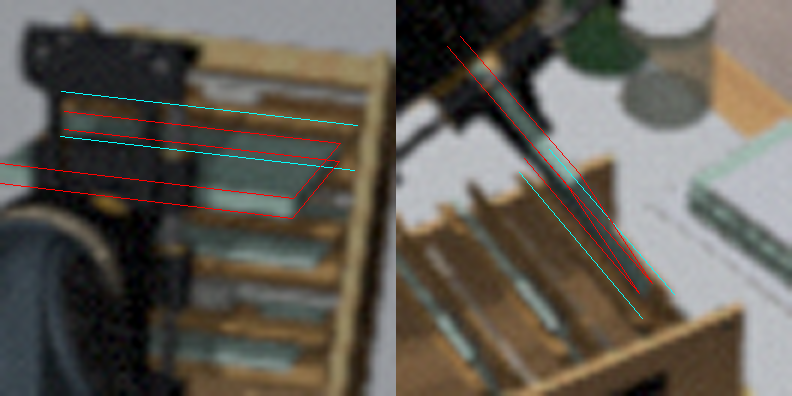

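The picture shows the red slab model overlying the real slab, with its foot centred between the mouth lines (rows 92–136 at left to 125–170 at right). Entering slowly.

```bash
Z() { egrep 'pos|force'; }; python3 -m handwheel '[{"xyz":[0,0,3],"delta_rot":[0,0,0],"hand":1},{"xyz":[0,0,6],"delta_rot":[0,0,0],"hand":1},{"xyz":[0,0,9],"delta_rot":[0,0,0],"hand":1},{"xyz":[0,0,12],"delta_rot":[0,0,0],"hand":1},{"xyz":[0,0,14],"delta_rot":[0,0,0],"hand":1}]' |Z
python3 -m handwheel '[{"xyz":[0,0,1],"delta_rot":[0,0,0],"hand":1},{"xyz":[0,0,2],"delta_rot":[0,0,0],"hand":1},{"xyz":[0,0,3],"delta_rot":[0,0,0],"hand":1},{"xyz":[0,0,4],"delta_rot":[0,0,0],"hand":1},{"xyz":[0,0,5],"delta_rot":[0,0,0],"hand":1}]' |Z
python3 -m handwheel '[{"xyz":[0,0,1],"delta_rot":[0,0,0],"hand":1},{"xyz":[0,0,2],"delta_rot":[0,0,0],"hand":1},{"xyz":[0,0,3],"delta_rot":[0,0,0],"hand":1},{"xyz":[0,0,4],"delta_rot":[0,0,0],"hand":1},{"xyz":[0,0,5],"delta_rot":[0,0,0],"hand":1}]' |Z
python3 -c "
from go import *
delta(*seat(.1),'100')"
```

```text
position: [0.6478, 0.1662, 0.1969]
force: [-0.2, 0.4, -4.1]
grasp_force: 30.0
position: [0.6498, 0.166, 0.1926]
force: [0.6, 0.4, -3.6]
grasp_force: 30.0
position: [0.6511, 0.1657, 0.1873]
force: [-1.6, 0.6, -3.7]
grasp_force: 30.0
100 xyz [-0.1, 0.9, -2.2] rot [-0.0017, 0.0006, 0.0001] deg 0.1
```

```bash
Z() { egrep 'pos|force'; }; python3 -m handwheel '[{"xyz":[0,-1,1],"delta_rot":[0,0,0],"hand":1},{"xyz":[0,-1,2],"delta_rot":[0,0,0],"hand":1},{"xyz":[0,-1,3],"delta_rot":[0,0,0],"hand":1},{"xyz":[0,-1,4],"delta_rot":[0,0,0],"hand":1},{"xyz":[0,-1,4],"delta_rot":[0,0,0],"hand":1}]' |Z
python3 -m handwheel '[{"xyz":[0,0,1],"delta_rot":[0,0,0],"hand":1},{"xyz":[0,0,2],"delta_rot":[0,0,0],"hand":1},{"xyz":[0,0,3],"delta_rot":[0,0,0],"hand":1},{"xyz":[0,0,4],"delta_rot":[0,0,0],"hand":1},{"xyz":[0,0,4],"delta_rot":[0,0,0],"hand":1}]' |Z
python3 -c "
from go import *
delta(*seat(.09),'90')"
```

```text
position: [0.6523, 0.1656, 0.1838]
force: [-1.6, -0.4, -5.1]
grasp_force: 30.0
position: [0.6539, 0.1654, 0.1801]
force: [-1.4, 0.2, -4.2]
grasp_force: 30.0
90 xyz [-0.2, 1.1, 0.1] rot [-0.0002, 0.0003, 0.0003] deg 0.0
```

```bash
Z() { egrep 'pos|force'; }; python3 -m handwheel '[{"xyz":[0,-0.5,1],"delta_rot":[0,0,0],"hand":1},{"xyz":[0,-0.5,2],"delta_rot":[0,0,0],"hand":1},{"xyz":[0,-0.5,3],"delta_rot":[0,0,0],"hand":1},{"xyz":[0,-0.5,4],"delta_rot":[0,0,0],"hand":1},{"xyz":[0,-0.5,5],"delta_rot":[0,0,0],"hand":1}]' |Z
for i in 1; do python3 -m handwheel '[{"xyz":[0,0,1],"delta_rot":[0,0,0],"hand":1},{"xyz":[0,0,2],"delta_rot":[0,0,0],"hand":1},{"xyz":[0,0,3],"delta_rot":[0,0,0],"hand":1},{"xyz":[0,0,4],"delta_rot":[0,0,0],"hand":1},{"xyz":[0,0,5],"delta_rot":[0,0,0],"hand":1}]' |Z; done
python3 -m handwheel '[{"xyz":[0,0,1],"delta_rot":[0,0,0],"hand":1},{"xyz":[0,0,2],"delta_rot":[0,0,0],"hand":1},{"xyz":[0,0,3],"delta_rot":[0,0,0],"hand":1},{"xyz":[0,0,4],"delta_rot":[0,0,0],"hand":1},{"xyz":[0,0,5],"delta_rot":[0,0,0],"hand":1}]' |Z
python3 -c "
from go import *
delta(*seat(.075),'75')"
```

```text
position: [0.6555, 0.1653, 0.1755]
force: [-1.5, 0.2, -2.8]
grasp_force: 30.0
position: [0.6574, 0.165, 0.1709]
force: [-1.0, -1.1, -3.4]
grasp_force: 30.0
position: [0.6593, 0.1648, 0.1663]
force: [-0.6, 0.4, -3.0]
grasp_force: 30.0
75 xyz [-0.3, 1.5, 0.2] rot [0.0, 0.0002, 0.0003] deg 0.0
```

```bash
Z() { egrep 'time|pos|force'; }; python3 -m handwheel '[{"xyz":[0,0,1.5],"delta_rot":[0,0,0],"hand":1},{"xyz":[0,0,3],"delta_rot":[0,0,0],"hand":1},{"xyz":[0,0,4.5],"delta_rot":[0,0,0],"hand":1},{"xyz":[0,0,6],"delta_rot":[0,0,0],"hand":1},{"xyz":[0,0,8],"delta_rot":[0,0,0],"hand":1}]' |Z
python3 -m handwheel '[{"xyz":[0,0,1.5],"delta_rot":[0,0,0],"hand":1},{"xyz":[0,0,3],"delta_rot":[0,0,0],"hand":1},{"xyz":[0,0,4.5],"delta_rot":[0,0,0],"hand":1},{"xyz":[0,0,6],"delta_rot":[0,0,0],"hand":1},{"xyz":[0,0,8],"delta_rot":[0,0,0],"hand":1}]' |Z
python3 -c "
from go import *
delta(*seat(.06),'60')"
```

```text
time_s: 22.78
position: [0.662, 0.1644, 0.1587]
force: [-0.8, -0.2, -2.7]
grasp_force: 30.0
time_s: 23.4
position: [0.6645, 0.1642, 0.1522]
force: [-7.2, 0.2, 4.8]
grasp_force: 30.1
60 xyz [-0.4, 2.2, 0.2] rot [-0.0011, 0.0002, -0.0006] deg 0.1
```

```bash
Z() { egrep 'time|pos|force'; }; python3 -m handwheel '[{"xyz":[0,0,1.5],"delta_rot":[0,0,0],"hand":1},{"xyz":[0,0,3],"delta_rot":[0,0,0],"hand":1},{"xyz":[0,0,4.5],"delta_rot":[0,0,0],"hand":1},{"xyz":[0,0,6],"delta_rot":[0,0,0],"hand":1},{"xyz":[0,0,8],"delta_rot":[0,0,0],"hand":1}]' |Z
python3 -m handwheel '[{"xyz":[0,0,1.5],"delta_rot":[0,0,0],"hand":1},{"xyz":[0,0,3],"delta_rot":[0,0,0],"hand":1},{"xyz":[0,0,4.5],"delta_rot":[0,0,0],"hand":1},{"xyz":[0,0,6],"delta_rot":[0,0,0],"hand":1},{"xyz":[0,0,8],"delta_rot":[0,0,0],"hand":1}]' |Z
python3 -c "
from go import *
delta(*seat(.05),'50')"
```

```text
time_s: 24.02
position: [0.6679, 0.1637, 0.1439]
force: [-5.8, 0.2, -0.1]
grasp_force: 30.1
time_s: 24.65
position: [0.6709, 0.1632, 0.1364]
force: [-5.8, 0.7, -0.3]
grasp_force: 30.1
50 xyz [-0.2, 2.4, -6.9] rot [-0.0016, 0.0004, -0.0003] deg 0.1
```

```bash
Z() { egrep 'time|pos|force|open'; }; python3 -m handwheel '[{"xyz":[0,0,1.5],"delta_rot":[0,0,0],"hand":1},{"xyz":[0,0,3],"delta_rot":[0,0,0],"hand":1},{"xyz":[0,0,4.5],"delta_rot":[0,0,0],"hand":1},{"xyz":[0,0,6],"delta_rot":[0,0,0],"hand":1},{"xyz":[0,0,8],"delta_rot":[0,0,0],"hand":1}]' |Z
python3 -m handwheel '[{"xyz":[0,0,1.5],"delta_rot":[0,0,0],"hand":1},{"xyz":[0,0,3],"delta_rot":[0,0,0],"hand":1},{"xyz":[0,0,4.5],"delta_rot":[0,0,0],"hand":1},{"xyz":[0,0,6],"delta_rot":[0,0,0],"hand":1},{"xyz":[0,0,6],"delta_rot":[0,0,0],"hand":1}]' |Z
python3 - <<'E'
from go import *
delta(*seat(.03),'30')
s=bot.read_state();Rm=s["tcp_rot"];p=s["position"];foot=p-Rm@rel
for n in("top","side"):
    im=vision.capture(n)[:,:,::-1];cv2.imwrite(f"pics/{n}_i.png",im)
    g=lambda x,y,z:proj(n,foot+Rm@np.array([y,x,-z]))[0]
    q=g(0,-.075,.12);print(n,"pred R top",g(-.005,-.075,.12).round(1),g(.005,-.075,.12).round(1))
    x0,y0=(q-14).astype(int)
    def ch(c):
        b,G,r=map(int,c)
        if max(b,G,r)<48:return "#"
        if r-b>22:return "w" if r>75 else "d"
        if G-r>5:return "G" if G<125 else "*"
        return "." if min(b,G,r)>110 else ","
    print(x0,y0)
    for y in range(y0,y0+26):print(f"{y:3d} "+"".join(map(ch,im[y,x0:x0+32])))
E
```

```text
time_s: 25.28
position: [0.6739, 0.1628, 0.1289]
force: [-4.6, 0.3, 0.9]
opening: 0.111
grasp_force: 30.1
time_s: 25.9
position: [0.6763, 0.1625, 0.1232]
force: [-4.6, -0.1, -0.9]
opening: 0.11
grasp_force: 30.1
30 xyz [-0.2, 2.5, -1.2] rot [-0.0019, 0.0005, -0.0001] deg 0.1
top pred R top [216.4 179.1] [216.6 176. ]
202 163
163 ,,,,,,,wwwwwwwwwwwwwwwwwwddw....
164 ,,,,,,,,,,,,,,,wwwwwwwwwwdd,....
165 ,,,,www,,,...,,,,,,,,wwwwdd,....
166 ,,,,,wdww,,,w,,,,,...wwwd#d,....
167 ,,,,,,wd,,dwwwwww,,,wwwwd#,,....
168 ddwwwwwwwwww,,,,,,,dwwwwd#d,....
169 ddwwwwwwwwwwwwwwwwwwwwwwddd,....
170 #dwwwwwwwwwwwwwwwwwwwwwwd#,,....
171 #GG,G,,,wwwwwwwwwwwwwwwwdd,,....
172 #GGGGGGGGGG,,,,,wwwdwwwwdd,.....
173 #GGGGGGGGGGGGGGGGG,,wwwd#d,.....
174 #GGGGGGGGGGGGGGGGG#wwwwd#d,.....
175 GGG**GGGGGGGGGGGG,dwwwwd#d,.....
176 GG***********GGG,wwwwwwd#,,.....
177 GGG************Gwwwwwwwd#,,.....
178 d,,GGGGG******GGwwwwwww,#,......
179 dddddd,,,,GGGGG,wwwwwww##,......
180 ,,,,,,,dddddd,dddwwwwwd##,......
181 ,,,,,,,,,,,,,,,dddwwwwd##,......
182 ,,,,,,,,...,,,,,,,,wwwd##,......
183 ,,,,,,,,,,,,,,,,..,www,##,...
[... 502 characters left out ...]
7 dwd###GGGGGww...............*GGG
148 wwwd###GG**,w...............*.GG
149 wwwd###G****ww.................G
150 dwdwd#d,G***Gww................*
151 wwdwddww,G***,ww................
152 wwwwwdwww,G***,ww..............*
153 wwwwwdddww,****,ww..............
154 wwwwwwwdwww,***.ww..............
155 wwwwwwwwwwwwGGGGdww.............
156 dwwwwwwwwwwwwGGGGwww............
157 dwwwwwwwwwwww,GGG,www...........
158 ,wwwwwwwwwwwww,GGGwwww..........
159 ,dwwwwwwwwwwwww,GG,,ww..........
160 G,dwwwwwwwwwwdww,GG,ww..........
161 *G,dwwwwwwwwwdwww,GGdw,.......ww
162 **,,wwwwwwwwwwwwwwGGGdw,...wwwww
163 ,**,wwwwwwwwwwwwww,GG,wwwwwwwwww
164 w.G,,wwwwwwwwwwwddd,,wwwwwwwwwd,
165 ww,G,wwwwwwwwwwwddwwwwwwwwwwwwdd
```

Both views agree: the foot is about 29 mm above the cork, and the fingertips are about 14 mm above the lips. I'll open partly, withdraw along the slot axis, and close above the slab.

```bash
Z() { egrep 'time|pos|force|open'; }; python3 -m handwheel '[{"xyz":[0,0,0],"delta_rot":[0,0,0],"hand":0.6},{"xyz":[0,0,0],"delta_rot":[0,0,0],"hand":0.55},{"xyz":[0,0,0],"delta_rot":[0,0,0],"hand":0.55},{"xyz":[0,0,0],"delta_rot":[0,0,0],"hand":0.55},{"xyz":[0,0,0],"delta_rot":[0,0,0],"hand":0.55}]' |Z
python3 - <<'E'
from go import *
delta(*seat(.029),'29')
E
```

```text
time_s: 26.62
position: [0.6779, 0.1625, 0.1246]
force: [-0.3, -0.2, -0.1]
opening: 0.225
grasp_force: 0.0
29 xyz [-0.4, 0.6, 0.6] rot [0.0018, -0.0002, 0.0004] deg 0.1
```

```bash
Z() { egrep 'time|pos|force|open'; }; python3 -m handwheel '[{"xyz":[0,0,-8],"delta_rot":[0,0,0],"hand":0.55},{"xyz":[0,-1,-18],"delta_rot":[0,0,0],"hand":0.55},{"xyz":[0,-2,-30],"delta_rot":[0,0,0],"hand":0.55},{"xyz":[0,-2,-38],"delta_rot":[0,0,0],"hand":0.55},{"xyz":[0,-2,-38],"delta_rot":[0,0,0],"hand":1}]' |Z
python3 -m handwheel '[{"xyz":[0,0,0],"delta_rot":[0,0,0],"hand":1},{"xyz":[0,0,0],"delta_rot":[0,0,0],"hand":1},{"xyz":[0,0,0],"delta_rot":[0,0,0],"hand":1},{"xyz":[0,0,0],"delta_rot":[0,0,0],"hand":1},{"xyz":[0,0,6],"delta_rot":[0,0,0],"hand":1}]' |Z
python3 - <<'E'
from go import *
delta(*seat(.029),'29')
E
```

```text
time_s: 27.25
position: [0.6608, 0.1648, 0.1595]
force: [0.4, -0.4, 0.0]
opening: 0.176
grasp_force: 0.0
time_s: 27.88
position: [0.6632, 0.1644, 0.1528]
force: [-1.3, -1.3, -0.1]
opening: 0.003
grasp_force: 0.0
29 xyz [-0.4, 3.2, 32.3] rot [0.0008, -0.0, 0.0003] deg 0.0
```

```bash
Z() { egrep 'pos|  *force|^force'; }; python3 -m handwheel '[{"xyz":[0,0,2],"delta_rot":[0,0,0],"hand":1},{"xyz":[0,0,4],"delta_rot":[0,0,0],"hand":1},{"xyz":[0,0,6],"delta_rot":[0,0,0],"hand":1},{"xyz":[0,0,8],"delta_rot":[0,0,0],"hand":1},{"xyz":[0,0,8],"delta_rot":[0,0,0],"hand":1}]' |Z
python3 -m handwheel '[{"xyz":[0,0,1],"delta_rot":[0,0,0],"hand":1},{"xyz":[0,0,2],"delta_rot":[0,0,0],"hand":1},{"xyz":[0,0,3],"delta_rot":[0,0,0],"hand":1},{"xyz":[0,0,4],"delta_rot":[0,0,0],"hand":1},{"xyz":[0,0,5],"delta_rot":[0,0,0],"hand":1}]' |Z
python3 -m handwheel '[{"xyz":[0,0,1],"delta_rot":[0,0,0],"hand":1},{"xyz":[0,0,2],"delta_rot":[0,0,0],"hand":1},{"xyz":[0,0,3],"delta_rot":[0,0,0],"hand":1},{"xyz":[0,0,4],"delta_rot":[0,0,0],"hand":1},{"xyz":[0,0,5],"delta_rot":[0,0,0],"hand":1}]' |Z
python3 - <<'E'
from go import *
delta(*seat(.029),'29')
E
```

```text
position: [0.6659, 0.164, 0.1454]
force: [-1.1, -0.6, 1.3]
position: [0.6679, 0.1637, 0.1406]
force: [-2.5, 0.7, 4.0]
position: [0.6698, 0.1634, 0.136]
force: [-2.7, 0.4, 3.6]
29 xyz [-0.3, 3.6, 14.2] rot [-0.0, 0.0002, 0.0002] deg 0.0
```

Contact is made and the slab slides at about 4–5 N. About 17 mm remain.

```bash
Z() { egrep 'pos|^force'; }; python3 -m handwheel '[{"xyz":[0,0,1],"delta_rot":[0,0,0],"hand":1},{"xyz":[0,0,2],"delta_rot":[0,0,0],"hand":1},{"xyz":[0,0,4],"delta_rot":[0,0,0],"hand":1},{"xyz":[0,0,5],"delta_rot":[0,0,0],"hand":1},{"xyz":[0,0,6],"delta_rot":[0,0,0],"hand":1}]' |Z
python3 -m handwheel '[{"xyz":[0,0,1],"delta_rot":[0,0,0],"hand":1},{"xyz":[0,0,2],"delta_rot":[0,0,0],"hand":1},{"xyz":[0,0,3],"delta_rot":[0,0,0],"hand":1},{"xyz":[0,0,4],"delta_rot":[0,0,0],"hand":1},{"xyz":[0,0,5],"delta_rot":[0,0,0],"hand":1}]' |Z
python3 -m handwheel '[{"xyz":[0,0,1],"delta_rot":[0,0,0],"hand":1},{"xyz":[0,0,1],"delta_rot":[0,0,0],"hand":1},{"xyz":[0,0,2],"delta_rot":[0,0,0],"hand":1},{"xyz":[0,0,2],"delta_rot":[0,0,0],"hand":1},{"xyz":[0,0,3],"delta_rot":[0,0,0],"hand":1}]' |Z
python3 - <<'E'
from go import *
delta(*seat(.029),'29')
E
```

```text
position: [0.6722, 0.1632, 0.1305]
force: [-2.7, 0.3, 3.5]
position: [0.6741, 0.1629, 0.1259]
force: [-2.3, 1.3, 3.9]
position: [0.6752, 0.1628, 0.1232]
force: [-2.3, 1.2, 4.2]
29 xyz [-0.3, 3.6, 0.3] rot [-0.0, 0.0002, 0.0003] deg 0.0
```

Not home yet. Continuing 2 mm at a time until the cork gives a clear force rise.

```bash
Z() { egrep 'pos|^force'; }; python3 -m handwheel '[{"xyz":[0,0,0.5],"delta_rot":[0,0,0],"hand":1},{"xyz":[0,0,1],"delta_rot":[0,0,0],"hand":1},{"xyz":[0,0,1.5],"delta_rot":[0,0,0],"hand":1},{"xyz":[0,0,2],"delta_rot":[0,0,0],"hand":1},{"xyz":[0,0,2],"delta_rot":[0,0,0],"hand":1}]' |Z
python3 -m handwheel '[{"xyz":[0,0,0.5],"delta_rot":[0,0,0],"hand":1},{"xyz":[0,0,1],"delta_rot":[0,0,0],"hand":1},{"xyz":[0,0,1.5],"delta_rot":[0,0,0],"hand":1},{"xyz":[0,0,2],"delta_rot":[0,0,0],"hand":1},{"xyz":[0,0,2],"delta_rot":[0,0,0],"hand":1}]' |Z
```

```text
position: [0.6759, 0.1629, 0.1216]
force: [-3.9, 2.2, 4.4]
position: [0.676, 0.1631, 0.1215]
force: [-10.0, 1.4, 15.3]
```

```bash
python3 - <<'E'
from go import *
st();delta(*seat(.029),'29')
E
```

```text
t 32.875 p [0.676  0.1631 0.1215] F [-10.    1.4  15.3] op 0.007 g 9.3 j [7.0, 35.0, 94.0, -12.0, 29.0, 23.0]
29 xyz [-0.7, 3.6, -1.6] rot [0.0005, -0.0, 0.0006] deg 0.0
```

```bash
Z() { egrep 'pos|^force'; }; python3 -m handwheel '[{"xyz":[0,0,0.5],"delta_rot":[0,0,0],"hand":1},{"xyz":[0,0,1],"delta_rot":[0,0,0],"hand":1},{"xyz":[0,0,1],"delta_rot":[0,0,0],"hand":1},{"xyz":[0,0,1],"delta_rot":[0,0,0],"hand":1},{"xyz":[0,0,1],"delta_rot":[0,0,0],"hand":1}]' |Z
python3 -m handwheel '[{"xyz":[0,0,-3],"delta_rot":[0,0,0],"hand":1},{"xyz":[0,0,-8],"delta_rot":[0,0,0],"hand":1},{"xyz":[0,0,-25],"delta_rot":[0,0,0],"hand":1},{"xyz":[0,0,-60],"delta_rot":[0,0,0],"hand":1},{"xyz":[0,0,-110],"delta_rot":[0,0,0],"hand":1}]' |Z
python3 -m handwheel '[{"xyz":[0,0,-40],"delta_rot":[0,0,0],"hand":1},{"xyz":[0,0,-80],"delta_rot":[0,0,0],"hand":1},{"xyz":[0,0,-120],"delta_rot":[0,0,0],"hand":1},{"xyz":[0,0,-120],"delta_rot":[0,0,0],"hand":1},{"xyz":[0,0,-120],"delta_rot":[0,0,0],"hand":1}]' |Z
python3 - <<'E'
from go import *
def ch(c):
    b,G,r=map(int,c)
    if max(b,G,r)<48:return "#"
    if r-b>22:return "w" if r>75 else "d"
    if G-r>5:return "G" if G<125 else "*"
    return "." if min(b,G,r)>110 else ","
for n,(x0,y0,w,h) in(("top",(160,148,80,55)),("side",(222,128,75,50))):
    im=vision.capture(n)[:,:,::-1];cv2.imwrite(f"pics/{n}_f.png",im)
    print(n,x0,y0,[proj(n,put(rk,slot(.082,x,y,.12)))[0].round(1).tolist() for y in(.075,-.075) for x in(-.005,.005)])
    for y in range(y0,y0+h):print(f"{y:3d} "+"".join(map(ch,im[y,x0:x0+w])))
E
```

```text
position: [0.6762, 0.163, 0.1215]
force: [-13.5, 1.5, 21.2]
position: [0.6335, 0.1677, 0.2197]
force: [0.2, -0.0, 1.5]
position: [0.5875, 0.1738, 0.3299]
force: [0.1, -0.4, 0.0]
top 160 148 [[172.5, 171.0], [172.6, 168.0], [218.2, 176.2], [218.4, 173.2]]
148 ................................................................................
149 ................................................................................
150 ................................................................................
151 ................................................................................
152 ...............w................................................................
153 ..............www,..............................................................
154 ..............www,,...wwww......................................................
155 ..............www,,,.wwwwwwwwwwww...............................................
156 ..............wwd#d,,wwwwwwwwwwwwwwwwwwwww......................................
157 ..............wwd###,wwwwwwwwwwwwwwwwwwwwwwwwwww.w..........................
[... 7207 characters left out ...]
wwwwww.G,dwwww.wwwwwwwww,,wwwwwwwwwwwwwdwwwwwwwwwwdw,....*..
170 wwwwwwwwwwwwwwwwwwwwww,,,wwww,,wwwwwwwdwwwwwwwwwwwdwwwwwwdwddwwwwdd,.......
171 wwwwwwwwwwwwwwwwwwwwwww,,,dwwwwwwwwwwwwwwwwwwwwwdwwwddddwwwwwwwwwww,.......
172 wwwwwwwwwwwwwwwwwwwwwwww,,,ddwwwwwwwwwwwwwwwwdwwdwddd##dwwwwwwwwwww,.......
173 ,wwwwwwwwwwwwwwwwwwwwwwww,,dddwwwwwwwwwwwwwdwwwwddd####dwwwwwwwwwww,.......
174 .wwwwwwwwwwwwwwwwwwwwwwww,,dwwwwwwwwwwwwwdwwwddd#######dwwwwwwwwwwwww......
175 ,,wwwwwwwwwwwwwwwwwwwwwwwd,wwwwwwwwwwwwwwddwdd#########dwwwwwwwwwwwwww.....
176 ,,wwwwwwwwwwwwwwwwwwwwwwwwwwwwwwwwwwwwwwwddd#########ddwwwwwwdwwwwwwww.....
177 ,.,wwwwwwwwwwwwwwwwwwwwwwwwwwwwwwwwwwwwdd,########dddwwwwwwwwwwwdwwwww.....
```

The slab's top edge ends lie at (254,135.5) and (272,158) in the side view, as predicted for a slab that is home. The firm stop at about 25 N without movement confirms the cork, and the arm is clear.

```bash
python3 -c "
from rig import bot,workorder
print(bot.read_state()['qvel'].round(2));print(workorder.hand_in())"
```

```text
[-0.09  0.57 -0.09  0.07 -0.07 -0.01]
the job is handed in; nothing more can be done
None
```

I put the slab in the empty far slot and pressed it past the keeper onto what felt like the cork (it stopped firmly and did not move at about 25 N). The final camera check matched a slab that is home, to within about a pixel or two (roughly 5 mm). I handed the job in at about 35 s with the arm clear; no verdict was returned.

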